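# Put the brass mass back in its case and snap the lid shut

## Task

Put the large brass mass that stands on the bench back into the empty well of the open mass case, then swing the lid over and press down on its free edge until the spring catch clicks and holds the lid shut by itself. The lid is thin plastic: press with feeling, never with more than 20 N, and leave the other things on the bench where they are.

Things in the scene. Friction and masses are not known exactly. Their poses are not given: they have to be found in the camera images.
- mass_mid (a point): The large brass mass: round, knobbed, 34 mm high, about 0.1 kg. Its cylindrical body, 38 mm in diameter, reaches from the underside to 19 mm up; the shoulder above slopes in to a small knob. The point lies on its axis 10 mm above its underside, half-way up the body; z points up along the axis.
- well (a point): Centre of the floor of the empty well in the case's dark foam: 42 mm across, 7 mm deep, 1.5 mm chamfer; 31 mm from the case's middle along -y, 10 mm above its underside. Axes as the case. With the mass home its mid point is 10 mm above this point. Foam top 7 mm, case rim 8 mm above it. The small mass sits in the other well, 67 mm away along +y.
- case: Mass case, a flat dark grey hinged plastic box, 96 mm (x) by 140 mm (y), fixed on a thick exercise book (6 to 14 mm). Lower half 18 mm high, 49 mm with the lid shut. Origin: middle of its underside; x points back from the lid's free edge and catch to the hinge. The catch is a sprung upright tab, 30 mm wide, mid-front, 49 to 55 mm in front of the origin, tip 32 mm up; it needs no touching.
- hinge (a point): Middle of the lid's hinge line, 50 mm behind the case's middle, 19 mm above its underside; axes as the case, the hinge runs along y. Its stiff hinge holds the lid about where it is left between 0.5 and 1.5 rad. Pushed over below 0.3 rad it sinks slowly by itself until the barb on its front rests on the nose of the catch, at about 0.05 rad (free edge some 5 mm high).
- lid_edge (a point): Middle of the lid's free edge, on the outer corner where its front and flat top meet. Lid shut: x points back to the hinge, z up out of the flat top; the axes turn with the lid. The lid is a tray 96 by 140 mm, 30 mm deep: this corner is 98 mm from the hinge line along the lid's -x and 30 mm out along its z. Press on the flat top close to this edge; nearer the hinge more force is needed.
- lid (a joint): Lid angle: 0 hard down on the rim, growing as it opens, 1.75 at its back stop. Pressed down from its rest at 0.05 it resists more and more (the catch bends, a rubber seal is squeezed), to some 10 to 15 N near the free edge; the force falls suddenly by about half when the catch snaps over the barb, barely 1 mm short of 0. Caught and let go it stays below 0.01; not caught it springs back to 0.05.
- jar_mid (a point): A bystander: clear round sample jar with a screw cap, 44 mm in diameter, 64 mm high; the point is its centre, half-way up.
- mass_small: The small brass mass in the case's other well, 30 mm in diameter and 30 mm high; the origin is the middle of its underside. It stays there.
- bar_magnet: A bystander: bar magnet lying flat, 12 by 75 by 10 mm (long along y); the origin is the middle of its underside.
- dropper_amber: A bystander: amber dropper bottle, 33 mm in diameter, 99 mm high; the origin is the middle of its underside.
Mind the look-alikes: they are no part of the job. Leave any red look-alike of the part that bears mass_mid alone.

How it is judged:
By the outcome, as a careful person would: the job done as asked, in the order asked, and still so for the second after the job is handed in, with the robot touching nothing.
It also fails if it takes over 64 s, if anything falls off the work surface, if the arm or the gripper's body presses on something with over 40 N, if the wrist force passes 120 N, or if a joint passes its speed limit or range.

## Robot

A 6-joint arm with a two-finger parallel gripper is mounted at the origin on a cart in front of the work surface, level with it; the furniture and walls round the work are solid. World frame = base frame: x ahead of the robot, y to its left, z up, the work surface at z = 0. Lengths are in mm, angles in rad, forces in N, time in s.
With the tool pointing down it reaches from about 350 to 775 mm from the base axis. Payload 5.5 kg.
Tool frame: the origin (TCP) lies on the centre line of the jaws, within the pads' length; the fingertips stand 11 mm ahead of it and the grasp point (between the pads) lies 8 mm behind it; z points along the fingers, y is the line along which they close (so a half turn about z gives the same grasp; the last joint's range is limited). The gripper opens to 85 mm and grips with 20 to 120 N. Pads are 22 mm wide; open, the fingers measure 114 mm over their backs; the gripper's body (76 mm by 85 mm) begins 54 mm behind the grasp point. The pads swing forward as they close: fully open they stand 13 mm farther back than shut.
Start: joints at [1.075, 0.313, 0.046, 1.304, 0, 1.431], TCP at [200.322, 539.019, 242.323] pointing down, gripper open.
Joint ranges: [-2.76, 2.76], [-0.86, 1.69], [-1.03, 1.26], [-2.2, 2.34], [-1.47, 1.5], [-3.14, 3.14]. Speed limits (rad/s): [2.57, 2.57, 3.14, 3.14, 3.14, 3.14].

## Interface

Orientations are given as [roll, pitch, yaw] about the fixed x, y, z axes, in that order (R = Rz(yaw) Ry(pitch) Rx(roll)).
In Python, from cell import ctrl gives the robot as it stands.
- The arm moves only by the tool move_arm, never from a script. Its argument "plan" is text: rows parted by semicolons, each of 5 numbers parted by spaces: the closure, from -1 (fully open) to 1 (shut), so that 0 is half open, then the shift along the tool's x, y, z in cm, then the turn about the tool's z in rad. A call has 1 to 8 rows; each row shifts and turns the commanded pose from where the row before left it, along the tool's axes as they then stand; what a row does not reach is not made up. A row lasts 1/8 s, in which the tool goes at most 62.5 mm and 10.7 degrees, less where a joint would pass 70% of its speed; a pose out of reach is approached as far as the arm can. A call with a gripper value outside its range is refused whole. The fingers move at their own pace and stop on an object; "squeeze" is the grip in N (left out, the last holds). Time passes only in rows, so rows that do not move let the fingers close. It gives the time, the measured TCP pose, the force, the opening and the grip force at its end, in the units of the state.
- ctrl.get_obs(): the state, without advancing time (a new reading comes with each control period).
- ctrl.get_image(name): name is "scene" or "top" or "wrist"; returns a dict with "frame" (384x512x3 uint8, red, green, blue), "range_z" (384x512 float32, mm along the optical axis (not along the pixel's ray), 0 where there is no reading), "mtx" (3x3 intrinsics, pixels), "dist" ([k1, k2, p1, p2, k3] as OpenCV has them; the pictures are not rectified), "R" (3x3) and "t" (3): a world point X has camera coordinates R X + t. Camera axes: x right, y down, z forward; pixel columns grow to the right and rows downward; lengths in mm; the calibration is good to about 2 mm. A picture is of the moment at which its call begins.
- ctrl.hand_in(): hands the job in; it is judged then, once.
Trained networks look in a picture, given as the dict that the camera call returned (one of the last four; its "shot" number tells which), for a name from the list of things; names that differ only in an ending like _2 or _b are one class to them, and where a whole thing is asked for, a point or a joint stands for the part that bears it (a point fixed in the world has none). Each returns a list of dicts, best first, with "conf" (0 to 1); they miss things now and then, are a little off and sometimes report something else, mostly with a low value. They report only what shows in the picture. A call takes as long as a camera call. They do not tell look-alikes from the thing itself.
- ctrl.find_in(name, picture): "rect" ([left, top, right, bottom] in pixels, round what is visible of it).
The state is a dict: "clock": time; "q": joint angles; "joint_velocities": joint speeds; "joint_efforts": joint torques, N m; "position": TCP position; "eef_rot": TCP orientation; "force": force on the tool from outside, world axes, zero at the start; "torque": the same for the moment, N m; "gripper_width": finger opening in mm; "gripper_force": force on a finger pad.
Only numpy, scipy, OpenCV 4.12 (cv2) and the standard library are available. Lean on these libraries where they do the work, as an engineer would, in place of code of your own. Each camera call takes 0.05 s, during which the arm holds its last target. There are 200 camera calls.

## Working session

There is one attempt and no reset: what is moved stays moved. The work goes in short steps, Python scripts to look and compute and a tool call to move; the robot and the scene stay as the last step left them, time stands still between calls to the robot, and variables do not carry over. Pictures are saved under pics/ and viewed, at most 10 in all, crops included, and the job is handed in when it is done.

Besides the shell and the picture viewer there is one more tool, called as a command line: name --argument value ..., lists and objects as JSON in quotes. move_arm: Moves the arm, as the interface text tells. Its arguments: {"type":"object","properties":{"plan":{"type":"string"},"squeeze":{"type":"number"}},"required":["plan"]}

```bash
mkdir -p pics
cat > h.py <<'E'
import numpy as np, cv2
from cell import ctrl
def world(p,uv,z=None):
    """pixels -> world using range_z"""
    uv=np.atleast_2d(np.array(uv,float))
    n=cv2.undistortPoints(uv[:,None],p["mtx"],np.array(p["dist"],float))[:,0]
    d=np.array([p["range_z"][int(v),int(u)] for u,v in uv])
    c=np.c_[n*d[:,None],d]
    return (c-p["t"])@p["R"]
def cloud(p):
    h,w=p["range_z"].shape
    vv,uu=np.mgrid[:h,:w]
    return world(p,np.c_[uu.ravel(),vv.ravel()]).reshape(h,w,3)
def save(p,n): cv2.imwrite(f"pics/{n}.png",p["frame"][...,::-1])
E
python3 - <<'E'
from h import *
for c in ("scene","top"):
    p=ctrl.get_image(c); save(p,c+"0"); W=cloud(p); np.save(f"{c}0.npy",W)
    for n in ("mass_mid","case","lid_edge","jar_mid","mass_small","bar_magnet","dropper_amber"):
        for r in ctrl.find_in(n,p)[:3]:
            q=r["rect"]; u,v=(q[0]+q[2])/2,(q[1]+q[3])/2
            print(c,n,np.round(q).astype(int),round(r["conf"],2),W[int(v),int(u)].round())
a=cv2.imread("pics/scene0.png");b=cv2.imread("pics/top0.png")
cv2.imwrite("pics/both.png",cv2.resize(np.hstack([a,b]),(800,300)))
o=ctrl.get_obs();print(o)
E
```

```text
scene mass_mid [231 209 248 227] 0.67 [459. 307.  20.]
scene mass_mid [256 229 272 249] 0.55 [350. 310.  21.]
scene mass_mid [223 199 236 210] 0.51 [533. 292.  18.]
scene case [241 148 311 215] 0.76 [545. 127.  35.]
scene lid_edge [243 144 287 193] 0.7 [562. 155.  77.]
scene jar_mid [246 144 311 215] 0.75 [553. 114.  35.]
scene jar_mid [253 228 271 250] 0.63 [355. 312.  19.]
scene mass_small [266 189 282 199] 0.67 [479. 185.  39.]
scene mass_small [203 212 220 243] 0.58 [422. 403.  46.]
scene mass_small [195 237 209 281] 0.42 [328. 474.  53.]
scene bar_magnet [291 174 304 180] 0.51 [589.   9.  -1.]
scene bar_magnet [255 229 271 248] 0.21 [355. 312.  19.]
scene dropper_amber [194 236 209 280] 0.56 [330. 473.  53.]
top mass_mid [266 138 338 207] 0.73 [510. 144.  29.]
top mass_mid [229 180 246 194] 0.62 [478. 292.  34.]
top mass_mid [234 147 247 162] 0.58 [551. 285.  32.]
top case [265 136 335 210] 0.61 [507. 151.  31.]
top jar_mid [181 193 209 212] 0.9 [443. 382.  65.]
top mass_small [278 177 293 190] 0.67 [484. 184.  51.]
top mass_small [181 195 208 214] 0.65 [438. 384.  64.]
top bar_magnet [357 124 368 156] 0.67 [586.   0.   9.]
top dropper_amber [148 240 171 255] 0.53 [342. 466.  51.]
{'clock': 0.8, 'q': array([ 1.07537054e+00,  3.13194819e-01,  4.61077392e-02,  1.30361608e+00,
       -3.48421711e-05,  1.43122146e+00]), 'joint_velocities': array([ 1.32888743e-03,  6.91171342e-04, -9.05930757e-04, -3.89137010e-05,
        1.16216925e-03, -1.47586927e-04]), 'joint_efforts': array([-1.04238210e-03, -4.80390251e+01,  2.98796153e+01, -1.40237385e-04,
       -2.83469526e-04,  7.42818969e-06]), 'position': array([200.34503021, 539.00579808, 242.32930237]), 'eef_rot': array([3.14150524e+00, 4.74647084e-05, 2.78574173e+00]), 'force': array([0.37514916, 0.64146771, 0.00295492]), 'torque': array([-0.06035979, -0.06167305, -0.03528307]), 'gripper_force': 0.0, 'gripper_width': 85.5089542070571}
```

View pics/top0.png

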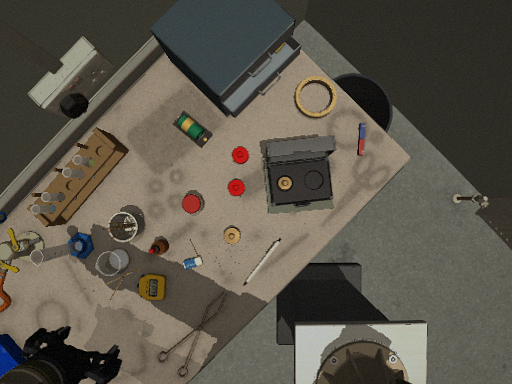

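View pics/scene0.png

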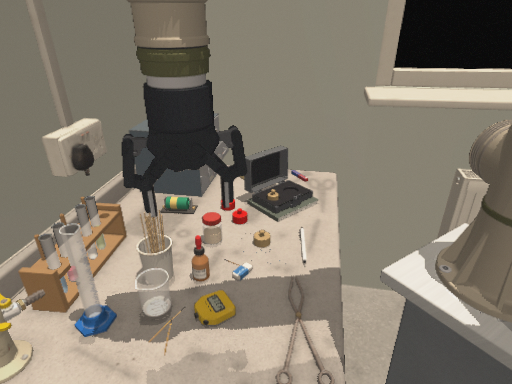

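The top view shows one brass mass at (232,235), two red look-alikes at (240,155) and (236,187), and the open case at (300,180) with its empty well at (314,180). The scene view shows the brass mass at (262,239). Brass and standing on the bench, it is the one that fits. I'll confirm this in a crop and measure.

Run:
```python
from h import *
W=np.load("top0.npy"); S=np.load("scene0.npy")
for nm,A,(u,v,r) in (("top",W,(232,235,14)),("scene",S,(262,239,16))):
    P=A[v-r:v+r,u-r:u+r].reshape(-1,3); P=P[np.abs(P).max(1)<1500]
    print(nm,"bench z",np.median(P[P[:,2]<8][:,2]))
    k=P[(P[:,2]>12)&(P[:,2]<60)]; print(len(k),k.mean(0).round(1),k.min(0).round(1),k.max(0).round(1))
    k=P[(P[:,2]>27)]; print("knob",len(k),k.mean(0).round(1))
P=W[125:220,255:345]
np.set_printoptions(linewidth=250)
print(P[::4,::4,2].round().astype(int))
for uv in ((271,200),(330,200),(268,165),(328,160),(314,180),(284,183),(263,153),(334,148),(263,142),(334,137)): print(uv,W[uv[1],uv[0]].round(1))
b=cv2.imread("pics/top0.png");a=cv2.imread("pics/scene0.png")
cv2.imwrite("pics/crop1.png",np.hstack([cv2.resize(b[125:255,215:345],(500,500),interpolation=2),cv2.resize(a[205:265,230:266+24],(300,300),interpolation=2).repeat(1,0) if 0 else cv2.copyMakeBorder(cv2.resize(a[205:265,230:290],(300,300),interpolation=2),0,200,0,0,0)]))
```

```text
top bench z -0.08184414114859326
219 [365.5 304.5  21.6] [347.3 286.2  12.1] [383.8 323.4  36.9]
knob 29 [373.8 297.6 122.6]
scene bench z 0.13337045080658189
172 [359.  310.5  20.7] [344.6 287.5  12.5] [381.4 326.9  35. ]
knob 25 [252.9 386.1 121. ]
[[  1  -1   1   2   2  -1   3  -1   3   1  -3   2   0   2   2  -1   0   1   1   0 907   1   1]
 [  2  -3   1  -2   0   2   2   0   0  -3  -4   0  -2  -1   0   0   0   3   4   0   0   2   0]
 [ -2   1   2   0   3  -1   0 907   0   1  -2   0   0   2   2  -2   0  -2   0   3   2  -1   2]
 [  0   1   2   4   1   1   0  -1   1   0  -1   0  -1  -1   3 126 128 129 128 131  -1   2  -1]
 [ -1   3  -2  -1   0  -3 130 127 129 128 129 130 128 125 129 129 126 129 127 129   2   1   0]
 [  0  -1   4 127 127 126 128 127 129 128 128 129 129 128 128 127 130 129 128 128 128   2  -3]
 [  0   2   2 126 130 128 128 129 129 130 128 127 130 907 129 128 129 128 131 129 127   2   1]
 [ -1  -2   0  85 131 126 130 129 127 128 128 130 130  34  35  36  37  37  42   2   0   3  -1]
 [  3   1  -2  47  37  38  34  34  36  34  35  36  35  34  37  34  32  14  28   2   1   2
[... 1056 characters left out ...]
   0   2  -1  10  28  11  12  11  13  11  44  44  42  14  12  10  14  10  11  -2  -1  -1]
 [ -3  -1   1   3  14  11  12  10  12  13  10  12  15  12  11  10   2   0   2  -1   2   1   4]
 [ -2   3  -3  -1  12   1   1  -1  -2   0  -5   2  -1  -1   0  -1   1  -1   0  -1  -1   0  -1]
 [ -2   1  -3   0   1   2   0   0   3   1  -2   1   0   1   0   0   0   0   2  -3   2   2  -2]]
(271, 200) [446.1 214.3  11.5]
(330, 200) [445.4  76.9  10.2]
(268, 165) [525.9 221.2  30.2]
(328, 160) [536.8  84.1  29.3]
(314, 180) [491.7 115.1  19.1]
(284, 183) [483.9 186.3  52.4]
(263, 153) [ 5.570e+02  2.323e+02 -4.000e-01]
(334, 148) [551.1  89.2 130.9]
(263, 142) [583.1 232.2  -0.7]
(334, 137) [573.6  88.8 130.3]
```

View pics/crop1.png

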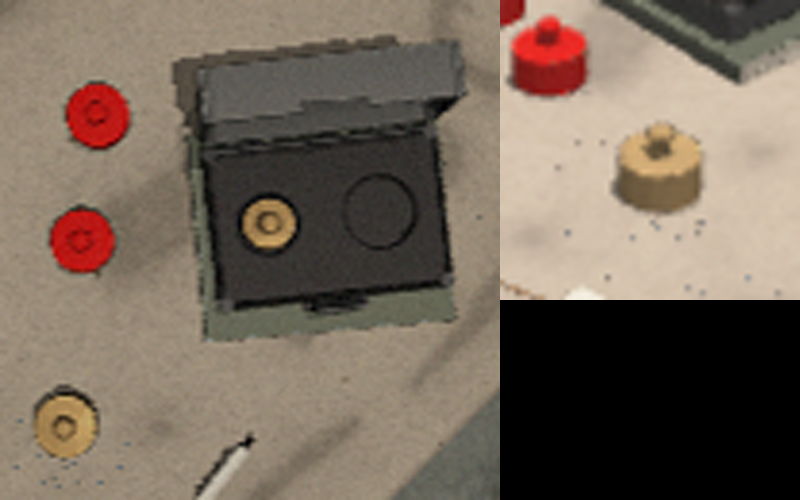

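The crop confirms it: the brass mass is at crop (66,425), the red ones are at (98,115) and (82,240), and the empty well is at (380,210). Next I'll fit the case pose and lid angle.

Run:
```python
from h import *
W=np.load("top0.npy"); S=np.load("scene0.npy")
P=W[130:215,255:345].reshape(-1,3)
f=P[(abs(P[:,2]-29)<4)]; 
r=cv2.minAreaRect(f[:,:2].astype(np.float32)); print("rim rect",r, "z",np.median(f[:,2]))
t=P[(abs(P[:,2]-128)<6)]; print("lid top rect",cv2.minAreaRect(t[:,:2].astype(np.float32)),np.median(t[:,2]))
b=P[(abs(P[:,2]-11.5)<2.5)]; print("book",np.median(b[:,2]))
w=P[(abs(P[:,2]-21)<2.5)&(abs(P[:,0]-495)<20)&(abs(P[:,1]-118)<25)]; print("well",w.mean(0),len(w))
q=S[140:200,235:300].reshape(-1,3); q=q[(q[:,2]>60)&(q[:,2]<115)&(q[:,0]>500)&(q[:,0]<650)&(q[:,1]>70)&(q[:,1]<240)]
for _ in range(6):
    c=q.mean(0); n=np.linalg.svd(q-c)[2][2]; d=(q-c)@n; q=q[abs(d)<max(3,2*d.std())]
n=n*np.sign(-n[0]); print("lid plane",len(q),c,n,"lean",np.arctan2(n[2],-n[0]),"yaw",np.arctan2(n[1],n[0]))
```

```text
rim rect ((495.8814392089844, 148.9011688232422), (110.0478286743164, 138.7618408203125), 5.844748497009277) z 28.832667252623267
lid top rect ((556.1243896484375, 155.37379455566406), (31.144086837768555, 139.1920623779297), 6.578909397125244) 128.29074734450583
book 11.706928756209635
well [493.10348387 117.7015385   21.37717876] 198
lid plane 534 [564.7123626  149.98838178  86.60177336] [-0.9937908  -0.10842058  0.02499632] lean 0.02514719413027464 yaw -3.0329244364957684
```

move_arm --plan "-1 -4.7 -3.2 0 0; -1 -4.7 -3.2 0 0; -1 -4.7 -3.2 0 0; -1 -4.7 -3.2 0 0; -1 -4.7 -3.2 0 0; -1 0 0 0 0; -1 0 0 0 0"

```text
clock: 1.68
position: [364.9, 307.2, 242.4]
eef_rot: [3.141, -0.0, 2.785]
force: [-0.6, 0.6, 0.6]
gripper_width: 85.3
gripper_force: 0.0
```

```bash
cat > w.py <<'E'
from h import *
import sys
p=ctrl.get_image("wrist"); save(p,sys.argv[1]); W=cloud(p); np.save("w.npy",W)
o=ctrl.get_obs(); print(o["position"].round(1),o["eef_rot"].round(3), "cam",(-p["R"].T@p["t"]).round())
E
python3 w.py w1
python3 - <<'E'
from h import *
W=np.load("w.npy"); m=(W[...,2]>14)&(W[...,2]<45)&(np.hypot(W[...,0]-365,W[...,1]-305)<35)
k=W[m]; print(m.sum()); 
for lo,hi in ((14,20),(20,30),(30,37)):
    s=k[(k[:,2]>=lo)&(k[:,2]<hi)]; print(lo,len(s),s.mean(0).round(1),s.min(0).round(1),s.max(0).round(1))
print("minrect/circle",cv2.minEnclosingCircle(k[:,:2].astype(np.float32)))
E
```

```text
[364.5 307.7 242.4] [ 3.141 -0.     2.786] cam [285. 336. 375.]
948
14 96 [359.  307.9  18.8] [344.3 286.7  14. ] [382.5 324.3  20. ]
20 736 [362.7 305.4  21.2] [344.9 285.9  20. ] [381.8 324.2  23.3]
30 116 [362.8 305.6  33.3] [357.1 299.   30.3] [369.2 311.6  35.3]
minrect/circle ((364.7616271972656, 304.1142578125), 20.95594596862793)
```

View pics/w1.png

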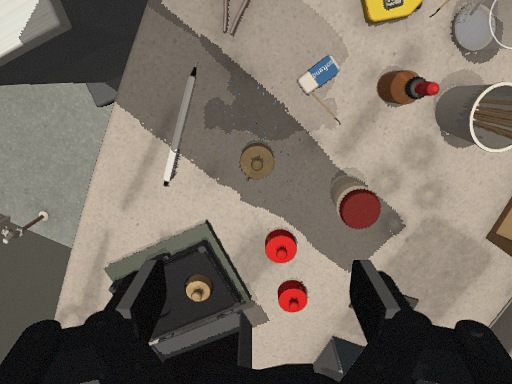

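The wrist view shows the brass mass at (257,160). I'll turn to the case's axes and descend.

move_arm --plan "-1 0.08 -0.27 0 0; -1 0 0 5 -0.155; -1 0 0 5 -0.155; -1 0 0 5 -0.155; -1 0 0 4 0; -1 0 0 0 0; -1 0 0 0 0" --squeeze 25

```text
clock: 2.6
position: [363.5, 305.9, 53.6]
eef_rot: [3.141, 0.001, -3.031]
force: [0.0, 1.0, 0.1]
gripper_width: 85.2
gripper_force: 0.0
```

move_arm --plan "-1 0.05 -0.03 2 0; -1 0 0 1.5 0; -1 0 0 0.05 0; 0.3 0 0 0 0; 0.3 0 0 0 0; 0.8 0 0 0 0; 0.8 0 0 0 0; 0.8 0 0 0 0" --squeeze 25

```text
clock: 3.6
position: [363.3, 304.9, 17.8]
eef_rot: [3.141, 0.001, -3.032]
force: [-0.5, -1.7, 6.5]
gripper_width: 36.7
gripper_force: 24.5
```

move_arm --plan "0.8 0 0 -2 0; 0.8 0 0 -5 0; 0.8 -1.2 -4.85 -1.5 0; 0.8 -1.2 -4.85 0 0; 0.8 -1.2 -4.85 0 0; 0.8 -1.2 -4.85 0 0; 0.8 0 0 0 0; 0.8 0 0 0 0"

```text
clock: 4.6
position: [431.2, 117.0, 101.7]
eef_rot: [3.141, -0.001, -3.033]
force: [-0.6, 0.1, -1.1]
gripper_width: 36.1
gripper_force: 25.7
```

```bash
python3 w.py w2
python3 - <<'E'
from h import *
W=np.load("w.npy")
k=W[(abs(W[...,2]-21.5)<3)&(np.hypot(W[...,0]-493,W[...,1]-118)<30)]
print("well floor",len(k),k.mean(0).round(1),k.min(0).round(1),k.max(0).round(1),cv2.minEnclosingCircle(k[:,:2].astype(np.float32)))
k=W[(W[...,2]>36)&(W[...,2]<60)&(np.hypot(W[...,0]-485,W[...,1]-185)<22)]; s=k[k[:,2]>49] 
print("small",len(k),np.median(k,0).round(1),s.mean(0).round(1),s[:,2].max() if len(s) else 0)
k=W[(abs(W[...,2]-28.5)<2)&(abs(W[...,0]-495)<55)&(abs(W[...,1]-150)<75)]
print("foam",np.median(k[:,2]),len(k))
print("rect",cv2.minAreaRect(k[:,:2].astype(np.float32)))
E
```

```text
[431.  117.5 101.7] [ 3.141e+00 -1.000e-03 -3.032e+00] cam [347. 107. 234.]<stdin>:4: RuntimeWarning: Mean of empty slice.
  ret = um.true_divide(
Traceback (most recent call last):
ValueError: zero-size array to reduction operation minimum which has no identity
```

View pics/w2.png

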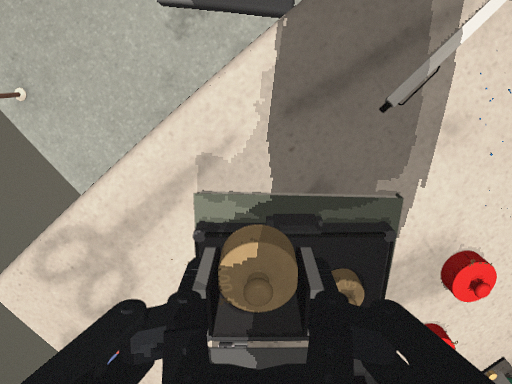

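The mass is held upright at (258,265) and hides the well. I'll step aside to see the well.

move_arm --plan "0.8 -1 -4.1 0 0; 0.8 -1.1 -4.1 0 0; 0.8 0 0 0 0; 0.8 0 0 0 0"

```text
clock: 5.15
position: [460.6, 38.9, 101.6]
eef_rot: [3.141, -0.001, -3.031]
force: [-0.5, 0.1, -0.8]
gripper_width: 36.3
gripper_force: 25.8
```

```bash
python3 w.py w3
python3 - <<'E'
from h import *
W=np.load("w.npy");tcp=ctrl.get_obs()["position"]
def rep(n,k):
    print(n,len(k)); 
    if len(k): print(k.mean(0).round(1),k.min(0).round(1),k.max(0).round(1),np.round(cv2.minEnclosingCircle(k[:,:2].astype(np.float32))[0],1))
g=lambda zl,zh,x,y,r:W[(W[...,2]>zl)&(W[...,2]<zh)&(np.hypot(W[...,0]-x,W[...,1]-y)<r)]
rep("well floor",g(18.5,24.5,493,118,26))
rep("small knob",g(47,58,485,185,20)); rep("small",g(34,58,485,185,20))
k=g(26,32,495,150,100); rep("foam",k); print(np.median(k[:,2]),cv2.minAreaRect(k[:,:2].astype(np.float32)))
rep("book",g(8,15,450,150,60))
h=W[(W[...,2]>70)&(np.hypot(W[...,0]-tcp[0],W[...,1]-tcp[1])<24)]; rep("held",h); rep("heldknob",h[h[:,2]>h[:,2].max()-4])
print("tcp",tcp)
E
```

```text
[460.5  39.1 101.6] [ 3.141e+00 -1.000e-03 -3.030e+00] cam [376.  29. 234.]
well floor 2090
[491.9 118.6  22.2] [471.7  97.8  19.9] [512.2 139.   24.5] [491.8 118.1]
small knob 258
[482.1 182.3  50.2] [476.2 176.7  47. ] [489.  189.7  52.8] [483.1 183.1]
small 1284
[480.8 180.6  40.8] [467.6 168.   34.1] [497.8 199.   52.8] [482.7 182.6]
foam 14221
[476.9 153.5  29.2] [430.9  72.9  26. ] [535.8 222.7  32. ] [487.7 147.9]
29.13957072019309 ((485.5159912109375, 147.68173217773438), (107.9598159790039, 141.52037048339844), 5.767944812774658)
book 3672
[428.9 145.4  12.1] [415.   90.5   9.9] [446.  207.4  15. ] [438.7 149. ]
held 11320
[452.8  38.5 126.6] [439.8  16.1  84.1] [479.5  59.6 177.6] [460.1  39.1]
heldknob 437
[442.6  39.4 175.2] [440.   19.4 173.6] [447.5  54.7 177.6] [444.9  37. ]
tcp [460.49072952  39.14320709 101.55462477]
```

View pics/w3.png

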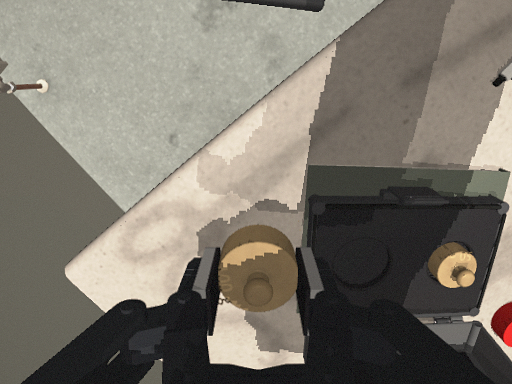

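Run:
```python
from h import *
W=np.load("w.npy")
V=W[205:315,215:303].reshape(-1,3)
for lo,hi in ((82,97),(98,103),(103,107),(107,112),(112,116),(116,121)):
    k=V[(V[:,2]>lo)&(V[:,2]<hi)]
    if len(k): print(lo,hi,len(k),k.mean(0).round(1),k.min(0).round(1),k.max(0).round(1))
p=cv2.imread("pics/w3.png"); cv2.imwrite("pics/c.png",cv2.resize(p[200:340,190:500],(775,350)))
f=W[225:290,325:395].reshape(-1,3); k=f[(f[:,2]<24.8)&(f[:,2]>17)]; print("well",k.mean(0).round(1),np.percentile(k,[1,99],0).round(1))
```

```text
82 97 732 [445.3  36.5  91.4] [441.4  18.7  84.1] [458.   57.1  97. ]
98 103 452 [446.7  37.7 100.6] [441.4  17.5  98.1] [477.4  57.6 103. ]
103 107 3921 [457.9  38.  104.7] [441.6  18.2 103. ] [479.5  57.8 107. ]
107 112 235 [457.1  39.  109. ] [445.9  18.6 107. ] [472.3  57.7 112. ]
112 116 282 [457.6  39.8 114.5] [446.3  19.4 112. ] [472.7  57.9 116. ]
116 121 602 [460.   39.5 117.4] [446.3  20.5 116. ] [471.5  57.6 120.9]
well [492.  118.6  22.2] [[473.2  99.1  20.8]
 [510.8 138.1  24.4]]
```

move_arm --plan "0.8 -2 3.77 0 0; 0.8 -2.01 3.77 0 0; 0.8 0 0 2 0; 0.8 0 0 2 0; 0.8 0 0 0 0; 0.8 0 0 0 0"

```text
clock: 5.95
position: [492.9, 117.8, 62.3]
eef_rot: [3.141, 0.0, -3.031]
force: [0.3, 0.1, -1.1]
gripper_width: 36.3
gripper_force: 25.9
```

move_arm --plan "0.8 0.06 0.07 0.7 0; 0.8 0 0 0.7 0; 0.8 0 0 0.3 0; 0.8 0 0 0.2 0; 0.8 0 0 0.1 0; 0.8 0 0 0 0"

```text
clock: 6.7
position: [492.4, 117.7, 41.8]
eef_rot: [3.142, 0.0, -3.032]
force: [-0.3, 0.1, -1.2]
gripper_width: 36.1
gripper_force: 25.9
```

move_arm --plan "0.8 0 0 0.1 0; 0.8 0 0 0.1 0; 0.8 0 0 0.05 0; 0.8 0 0 0 0"

```text
clock: 7.2
position: [492.3, 117.7, 39.4]
eef_rot: [3.142, 0.0, -3.032]
force: [-1.0, -0.7, 0.6]
gripper_width: 36.1
gripper_force: 26.0
```

move_arm --plan "0 0 0 0 0; -0.1 0 0 0 0; -0.15 0 0 0 0; -0.15 0 0 -0.5 0; -0.15 0 0 -1.5 0; -0.15 0 0 -4 0; -0.15 0 0 -5 0; -0.15 0 0 0 0"

```text
clock: 8.2
position: [495.7, 118.0, 154.6]
eef_rot: [-3.141, 0.01, -3.032]
force: [-0.1, 0.2, -0.0]
gripper_width: 49.3
gripper_force: 0.0
```

```bash
python3 - <<'E'
from h import *
p=ctrl.get_image("top"); save(p,"top1"); A=np.load("top0.npy").reshape(-1,3)
k=A[(A[:,0]>575)&(A[:,0]<680)&(A[:,1]>70)&(A[:,1]<260)&(A[:,2]>3)]
h,xe,ye=np.histogram2d(k[:,0],k[:,1],bins=[range(570,691,20),range(70,270,20)]); print(h)
k=A[(A[:,0]>575)&(A[:,0]<720)&(A[:,1]>40)&(A[:,1]<280)&(A[:,2]>40)]; print(len(k),k.min(0) if len(k) else 0)
print(ctrl.get_obs()["eef_rot"],ctrl.get_obs()["position"],ctrl.get_obs()["joint_velocities"].round(3))
E
python3 w.py w4
python3 - <<'E'
from h import *
W=np.load("w.npy"); k=W[(W[...,2]>30)&(W[...,2]<70)&(np.hypot(W[...,0]-492,W[...,1]-118)<25)]
s=k[k[:,2]>50]; print(len(k),k.max(0).round(1),np.median(k,0).round(1),s.mean(0).round(1),np.percentile(k[:,2],[5,50,98]).round(1))
E
```

```text
[[ 2. 14.  2.  0.  0.  1.  1.  1.  2.]
 [ 0.  4.  0.  2.  3.  0.  0.  4.  0.]
 [ 5.  5.  4.  2.  5.  4.  4.  4.  3.]
 [14. 48. 48. 23.  2.  1.  4.  3.  3.]
 [47.  3.  6. 50. 17.  0.  2.  4.  8.]
 [11.  1.  3.  5. 19.  3.  1. 13. 53.]]
1232 [575.69116744  88.37583073  61.62155224]
[-3.14149186  0.00596836 -3.03233138] [494.25334896 117.89281227 152.37138713] [-0.001  0.034 -0.059 -0.022 -0.001  0.002]
[493.  117.8 150.7] [-3.142e+00  3.000e-03 -3.032e+00] cam [409. 108. 284.]
1982 [516.5 142.8  56.9] [489.7 116.5  42.6] [491.7 117.   54.8] [33.3 42.6 55.7]
```

View pics/w4.png

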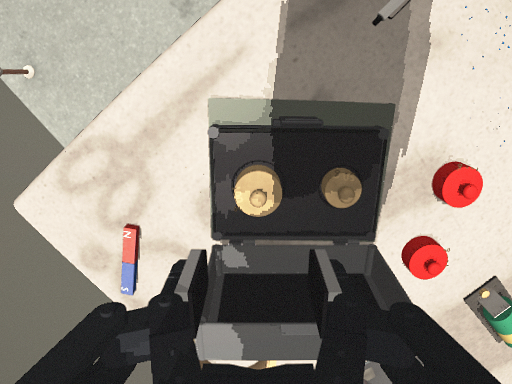

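The mass sits upright in its well at (258,190), with the knob top 34 mm above the well floor. Next I'll close the fingers, pass over the lid and come down behind it.

move_arm --plan "1 0 0 -2 0; 1 -3.55 1.05 0 0; 1 -3.55 1.05 0 0; 1 -3.55 1.05 0 0; 1 0 0 0 0; 1 0 0 0 0"

```text
clock: 9.05
position: [593.3, 160.4, 167.9]
eef_rot: [-3.141, -0.003, -3.032]
force: [-0.4, -0.7, 0.6]
gripper_width: 0.3
gripper_force: 0.0
```

move_arm --plan "1 0 0 2.5 0; 1 0 0 2 0; 1 0 0 0 0; 1 0.9 0 0 0; 1 0.8 0 -0.2 0; 1 0 0 0 0"

```text
clock: 9.8
position: [577.6, 158.8, 127.6]
eef_rot: [3.141, 0.001, -3.032]
force: [0.6, 0.7, -0.1]
gripper_width: 0.3
gripper_force: 0.0
```

move_arm --plan "1 0.8 0 0.1 0; 1 0.8 0 0 0; 1 0.8 0 0 0; 1 0.8 0 0 0; 1 0 0 0 0"

```text
clock: 10.42
position: [544.7, 155.2, 125.0]
eef_rot: [3.142, -0.002, -3.032]
force: [-0.3, -0.1, 0.3]
gripper_width: -0.3
gripper_force: 0.0
```

```bash
cat > lid.py <<'E'
from h import *
import sys
o=ctrl.get_obs(); H=np.array([538.4,154.5,30.7]); a=np.array([.994,.108,0])
print("tcp rel",((o["position"]-H)@a).round(1),(o["position"]-H)[2].round(1),"F",o["force"].round(1))
b=np.array([-.108,.994,0])
for c in ("scene","top"):
    p=ctrl.get_image(c); save(p,c+sys.argv[1]); W=cloud(p).reshape(-1,3)
    s=np.c_[(W-H)@a,(W-H)@b,W[:,2]-H[2]]
    k=s[(abs(s[:,1])<68)&(abs(s[:,1])>45)&(s[:,0]>-112)&(s[:,0]<40)&(s[:,2]>12)&(s[:,2]<115)]
    if len(k)<30: print(c,"few");continue
    print(c,len(k),"top pts",k[k[:,2]>np.percentile(k[:,2],95)].mean(0).round(1),"front",k[k[:,0]<np.percentile(k[:,0],5)].mean(0).round(1))
    np.save(c+"k.npy",k)
    if c=="top": print(np.round([np.r_[lo,np.median(k[(k[:,0]>=lo)&(k[:,0]<lo+10),2]) if ((k[:,0]>=lo)&(k[:,0]<lo+10)).any() else 0] for lo in range(-110,40,10)]).T.astype(int))
E
python3 lid.py A
```

```text
tcp rel 6.4 94.3 F [-0.3 -0.1  0.3]
scene 323 top pts [-14.6  16.5 100.4] front [-38.2   2.7  89.5]
top 270 top pts [-13.9  60.  101.9] front [-37.2  56.5  90.2]
[[-110 -100  -90  -80  -70  -60  -50  -40  -30  -20  -10    0   10   20
    30]
 [   0    0    0    0    0    0    0   92   96  100   89   68   41   22
     0]]
```

move_arm --plan "1 0.7 0 0 0; 1 0.75 0 0 0; 1 0.8 0 0.2 0; 1 0.8 0 0.25 0; 1 0.8 0 0.45 0; 1 0.7 0 0.45 0; 1 0 0 0 0"

```text
clock: 11.4
position: [499.5, 150.2, 111.1]
eef_rot: [3.142, -0.002, -3.032]
force: [0.2, -0.1, -0.7]
gripper_width: 0.3
gripper_force: 0.0
```

```bash
python3 lid.py B
```

```text
tcp rel -39.1 80.4 F [ 0.2 -0.1 -0.7]
scene 160 top pts [-64.5  27.7  79.1] front [-80.6  -0.1  58.6]
top 389 top pts [-62.9  56.9  79.7] front [-77.8  56.5  59.2]
[[-110 -100  -90  -80  -70  -60  -50  -40  -30  -20  -10    0   10   20
    30]
 [   0    0    0   64   77   74   68   61   53   46   41   34   27    0
     0]]
```

move_arm --plan "1 0.65 0 0.5 0; 1 0.65 0 0.55 0; 1 0.55 0 0.6 0; 1 0.5 0 0.6 0; 1 0 0 0 0; 1 0 0 0 0"

```text
clock: 12.25
position: [477.5, 147.8, 89.3]
eef_rot: [3.141, 0.0, -3.032]
force: [0.0, 0.5, 0.6]
gripper_width: -0.3
gripper_force: 0.0
```

```bash
python3 lid.py C
```

```text
tcp rel -61.2 58.6 F [0.  0.5 0.6]
scene 307 top pts [-82.6  19.1  66.9] front [-96.9 -20.4  20.6]
top 410 top pts [-86.4  57.2  45.1] front [-94.1  56.5  31.1]
[[-110 -100  -90  -80  -70  -60  -50  -40  -30  -20  -10    0   10   20
    30]
 [   0   37   44   42   41   39   37   36   34   33   31   31    0    0
     0]]
```

move_arm --plan "1 0 0 -0.5 0; 1 1.2 0 0 0; 1 1.3 0 0 0; 1 0 0 0 0; 1 0 0 0 0; 1 0 0 0 0; 1 0 0 0 0; 1 0 0 0 0"

```text
clock: 13.35
position: [452.8, 145.0, 94.2]
eef_rot: [3.142, 0.0, -3.032]
force: [0.0, 0.4, -0.3]
gripper_width: 0.1
gripper_force: 0.0
```

```bash
python3 lid.py D
```

```text
tcp rel -86.1 63.5 F [ 0.   0.4 -0.3]
scene 299 top pts [-85.1   6.6  34.8] front [-98.6   0.1  21.7]
top 404 top pts [-74.9  58.3  36.1] front [-93.   62.1  33.6]
[[-110 -100  -90  -80  -70  -60  -50  -40  -30  -20  -10    0   10   20
    30]
 [   0   35   33   34   33   33   32   32   32   31   30    0    0    0
     0]]
```

move_arm --plan "1 0 0 0.8 0; 1 0 0 0.6 0; 1 0 0 0.1 0; 1 0 0 0.1 0; 1 0 0 0.05 0; 1 0 0 0 0"

```text
clock: 14.2
position: [452.8, 145.1, 77.9]
eef_rot: [3.142, 0.0, -3.032]
force: [0.7, -0.1, -0.4]
gripper_width: 0.1
gripper_force: 0.0
```

move_arm --plan "1 0 0 0.05 0; 1 0 0 0.05 0; 1 0 0 0.05 0; 1 0 0 0.05 0; 1 0 0 0 0"

```text
clock: 14.82
position: [452.6, 145.0, 75.8]
eef_rot: [3.142, -0.0, -3.032]
force: [0.4, 0.5, 0.2]
gripper_width: 0.1
gripper_force: 0.0
```

move_arm --plan "1 0 0 0.05 0; 1 0 0 0.05 0; 1 0 0 0.05 0; 1 0 0 0 0"

```text
clock: 15.32
position: [452.3, 145.0, 74.3]
eef_rot: [3.142, -0.001, -3.032]
force: [-2.2, -1.1, 2.9]
gripper_width: -0.1
gripper_force: 1.8
```

move_arm --plan "1 0 0 0.05 0; 1 0 0 0.05 0; 1 0 0 0 0"

```text
clock: 15.7
position: [452.0, 145.0, 73.4]
eef_rot: [3.142, -0.001, -3.032]
force: [-4.0, -1.6, 6.8]
gripper_width: -0.1
gripper_force: 3.1
```

move_arm --plan "1 0 0 0.05 0; 1 0 0 0 0"

```text
clock: 15.95
position: [451.9, 145.0, 73.0]
eef_rot: [3.142, -0.001, -3.032]
force: [-5.3, -0.6, 7.9]
gripper_width: -0.2
gripper_force: 4.0
```

move_arm --plan "1 0 0 0.05 0; 1 0 0 0 0"

```text
clock: 16.2
position: [451.8, 145.0, 72.7]
eef_rot: [-3.142, -0.001, -3.032]
force: [-5.6, -1.3, 10.7]
gripper_width: 0.2
gripper_force: 4.9
```

move_arm --plan "1 0.05 0 0.03 0; 1 0 0 0 0"

```text
clock: 16.45
position: [451.7, 145.0, 72.6]
eef_rot: [3.142, -0.0, -3.032]
force: [-4.8, -1.5, 10.9]
gripper_width: 0.0
gripper_force: 5.2
```

move_arm --plan "1 0.03 0 0.04 0; 1 0 0 0 0"

```text
clock: 16.7
position: [451.7, 144.9, 72.4]
eef_rot: [3.142, 0.0, -3.032]
force: [-4.8, -1.1, 11.5]
gripper_width: 0.3
gripper_force: 5.7
```

move_arm --plan "1 0.02 0 0.04 0; 1 0 0 0 0"

```text
clock: 16.95
position: [452.0, 145.0, 71.6]
eef_rot: [3.142, 0.001, -3.032]
force: [-1.9, -0.3, 6.8]
gripper_width: -0.1
gripper_force: 3.4
```

move_arm --plan "1 0.02 0 0.04 0; 1 0 0 0 0"

```text
clock: 17.2
position: [452.0, 145.0, 71.5]
eef_rot: [3.141, 0.001, -3.032]
force: [-2.9, 0.0, 8.7]
gripper_width: -0.3
gripper_force: 4.6
```

The force fell suddenly from 11.5 to 6.8 N, so the catch snapped. I'll lift off and check.

move_arm --plan "1 0 0 -0.3 0; 1 0 0 -2 0; 1 0 0 -4 0; 1 3 0 -3 0; 1 5 0 -2 0; 1 5 0 0 0; 1 0 0 0 0; 1 0 0 0 0"

```text
clock: 18.2
position: [323.2, 130.9, 184.1]
eef_rot: [3.141, 0.002, -3.032]
force: [0.8, 0.2, -0.3]
gripper_width: -0.2
gripper_force: 0.0
```

```bash
python3 lid.py E
python3 - <<'E'
import numpy as np
k=np.load("topk.npy"); s=k[(k[:,2]<45)&(k[:,2]>24)&(k[:,0]>-96)]; print("slope",np.polyfit(s[:,0],s[:,2],1))
E
python3 w.py w5
```

```text
tcp rel -216.5 153.4 F [ 0.8  0.2 -0.3]
scene 339 top pts [-59.5  15.6  31.5] front [-99.4   1.9  21.1]
top 913 top pts [-45.8   4.2  33.2] front [-95.5  -5.3  29.7]
[[-110 -100  -90  -80  -70  -60  -50  -40  -30  -20  -10    0   10   20
    30]
 [   0   30   30   30   30   30   30   30   30   30   30    0    0    0
     0]]
slope [-2.35027681e-04  3.00630533e+01]
[323.4 130.8 183.8] [ 3.142e+00  1.000e-03 -3.033e+00] cam [239. 121. 316.]
```

View pics/w5.png

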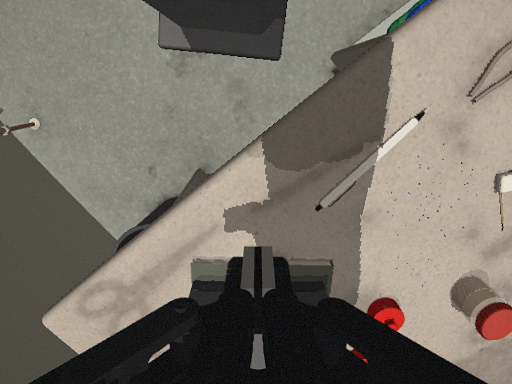

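The lid's top is flat (slope 0.000, 30 mm above the hinge line all across), so the catch is holding it. The wrist view shows the red pieces and the jar untouched, and the gripper is clear of everything.

```bash
python3 -c "
from cell import ctrl
print(ctrl.hand_in())"
```

```text
the job is handed in; nothing more can be done
None
```

The brass mass is back in its well and the lid is shut and held by its catch, pressed with about 12 N at most; the job is handed in at about 18 s on the clock.

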